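# Index the die turret of an eyelet press

## Task

Push the turret round by one of its upright tabs until the wide round die stands in line with the pointer on the index block, then press the black index pin fully down to lock it there. Only push and press: do not touch the polished dies, lift the turret off its spindle, press the pin before the die is at the pointer, or disturb the roller, spare die, carton and cutters lying around. Finish clear of everything.

Things in the scene. Friction and masses are not known exactly. Their poses are not given: they have to be found in the camera images.
- unit: Fixed die unit: aluminium base plate 250 (x) x 210 (y) x 12 mm thick, from x = -140 to +110 mm. Origin on the bench surface, on the turret's vertical spindle axis; z up. Index block (32 x 40 mm, top 48 mm above the bench) on the -x edge, centred at x = -118 mm, y = 0, with a pointer blade (inner end at x = -90 mm) that points at the spindle.
- hub (a point): Centre of the turret's hub top, on the axis, 46 mm above the bench; hub 32 mm diameter. The turret is a dark steel disc, 140 mm diameter, upper face 34 mm above the bench.
- dies: The three polished steel dies fixed on the turret and turning with it; origin on the axis, at the disc's underside, 20 mm above the bench. They stand on the disc 45 mm from the axis, 120 degrees apart; counter-clockwise from above: wide round (38 mm diameter, 14 mm high, dark recess on top), square (22 mm, 14 mm high), slim round (14 mm diameter, 26 mm high).
- tab (a point): Centre of the upright aluminium tab opposite the wide round die, 78 mm from the axis, 43 mm above the bench. Two more, alike, at 120 degrees either side: the tabs are at 60, 180 and 300 degrees from the wide round die, midway between dies. Each is 8 mm thick, reaches from 60 to 96 mm from the axis (past the rim at 70 mm) and from 24 to 62 mm above the bench, flat sides facing along the circle.
- turret (a joint): Angle of the turret, rad, growing counter-clockwise seen from above. 0 (or any whole number of turns, 2 pi) means that the wide round die is exactly at the pointer, that is in the unit's -x direction from the axis. It may be turned either way and passes freely round; it needs about 0.2 N m (some 2.5 N on a tab), has no clicks, and stays where it is left.
- turret_lift (a joint): How far the turret is raised off its seat on the spindle, m; 0 = seated by its own weight (1 kg).
- pin (a joint): Travel of the index pin, m; 0 = up (start), 0.012 = fully down. Pressing takes about 4 N plus drag; it stays where it is left.
- pin_top (a point): Centre of the top of the index pin's black round head (26 mm diameter, 9 mm thick), on the index block 118 mm from the spindle axis; 71 mm above the bench when up, 59 mm when down.
- round_die (a point): Centre of the top of the wide round die, 45 mm from the axis and 48 mm above the bench.
- station (a point): Where the centre of the wide round die must come: fixed point of the unit 45 mm from the axis towards the pointer, at the height of the disc's upper face.
- roller: Bystander: white nylon roller standing upright, 36 mm diameter, 75 mm high; origin at the centre of its underside.
- spare_die: Bystander: loose stepped steel die standing on the bench, 32 mm diameter, 34 mm high; origin at the centre of its underside.
- carton: Bystander: small cardboard carton 90 x 70 x 60 mm high; origin at the centre of its underside.
- cutters: Bystander: side cutters with yellow grips lying flat, about 150 mm along x (jaws to +x), 77 mm wide, 18 mm high; origin near the pivot, on the bench.

How it is judged (in metres and radians):
On the way, in this order (a step that is already met when the one before it is completed fails the run):
1. the wide round die is brought to the pointer while the pin is still up (horizontal distance between round_die and station below 0.006 m and value of joint pin below 0.004 m), for 0.2 s.
2. the index pin is pressed down (horizontal distance between round_die and station below 0.006 m and value of joint pin above 0.009 m), for 0.2 s.
At the end, for the whole second after the job is handed in: The wide round die's centre is within 6 mm (about 7.5 degrees) of its place at the pointer, the index pin is down by more than 9 of its 12 mm, and the turret is seated and at rest (all of step 2 and value of joint turret_lift below 0.003 m and velocity of joint turret between -0.05 and 0.05 rad/s); the robot touches nothing.
It fails at once if the turret is lifted more than 5 mm off its seat (value of joint turret_lift above 0.005 m).
It fails at once if a die is pushed or gripped (over 1.5 N) (contact force between any of the fingers, the arm and dies above 1.5 N).
It fails at once if the index pin is pressed (over 4 mm) while the wide round die is more than 8 mm from its place (value of joint pin above 0.004 m and horizontal distance between round_die and station above 0.008 m).
It fails at once if the roller, spare die, carton or cutters are moved more than 20 mm (distance of any of roller, spare_die, carton, cutters from where it was at the start of the episode above 0.02 m).
It also fails if it takes over 64 s, if anything falls off the work surface, if the arm or the gripper's body presses on something with over 40 N, if the wrist force passes 120 N, or if a joint passes its speed limit or range.

## Robot

A 6-joint arm with a two-finger parallel gripper is mounted at the origin on the work surface. World frame = base frame: x ahead of the robot, y to its left, z up, the work surface at z = 0. Lengths are in mm, angles in rad, forces in N, time in s.
With the tool pointing down it reaches from about 300 to 775 mm from the base axis. Payload 14.6 kg.
Tool frame: the origin (TCP) lies where the fingers leave the gripper's body, on its centre line; the fingertips stand 97 mm ahead of it and the grasp point (between the pads) lies ahead of it (grip_depth is the z of the grasp point in the tool frame, in mm); z points along the fingers, y is the line along which they close (so a half turn about z gives the same grasp; the last joint's range is limited). The gripper opens to 94 mm and grips with 3 to 60 N. Pads are 16 mm wide; open, the fingers measure 119 mm over their backs; the gripper's body (75 mm by 177 mm) begins 78 mm behind the grasp point.
Start: joints at [-1.282, 0.3, 1.521, -0, 1.321, -0.067], TCP at [191.58, -515.545, 302.646] pointing down, gripper open.
Joint ranges: [-3.03, 3.03], [-0.79, 2.21], [0.23, 2.52], [-1.04, 4.18], [0, 3.07], [-2.55, 2.55]. Speed limits (rad/s): [2.22, 2.22, 2.57, 3.14, 3.14, 3.14].

## Interface

Orientations are given as [roll, pitch, yaw] about the fixed x, y, z axes, in that order (R = Rz(yaw) Ry(pitch) Rx(roll)).
In Python, from cell import read_state, camera, sign_off, regions_of, spot_point, grip_depth gives the robot as it stands. The module is installed in compiled form; this text tells all that it offers.
- The arm moves only by the tool send_rows, never from a script. Its argument "series" is a list of rows, each a list of 3 entries, a list of its own where there are three numbers: the shift along the world's x, y, z in mm, then the turn about the world's z in degrees, then the closure, from -1 (fully open) to 1 (shut), so that 0 is half open. A call has 1 to 12 rows; each row shifts and turns the commanded pose from where the row before left it; what a row does not reach is not made up. A row lasts 1/10 s, in which the tool goes at most 50 mm and 8.59 degrees, less where a joint would pass 70% of its speed; a pose out of reach is approached as far as the arm can. A call is refused whole if a number of a shift passes 50 or a number of a turn 8.59, either way. A call with a gripper value outside its range is refused whole. The fingers move at their own pace and stop on an object; "squeeze" is the grip in N (left out, the last holds). Time passes only in rows, so rows that do not move let the fingers close. It gives the time, the measured TCP pose, the force, the opening and the grip force at its end, in the units of the state.
- read_state(): the state, without advancing time (a new reading comes with each control period).
- camera(name): name is "scene" or "top" or "wrist"; returns a dict with "color" (480x640x3 uint8, blue, green, red), "fx", "fy", "cx", "cy" (pixels), "camera_from_world" (4x4, takes a point from world to camera coordinates). Camera axes: x right, y down, z forward; pixel columns grow to the right and rows downward; lengths in mm; the calibration is good to about 2 mm. A picture is of the moment at which its call begins. There is no depth.
- sign_off(): hands the job in; it is judged then, once.
Trained networks look in a picture, given as the dict that the camera call returned (one of the last four; its "shot" number tells which), for a name from the list of things; names that differ only in an ending like _2 or _b are one class to them, and where a whole thing is asked for, a point or a joint stands for the part that bears it (a point fixed in the world has none). Each returns a list of dicts, best first, with "confidence" (0 to 1); they miss things now and then, are a little off and sometimes report something else, mostly with a low value. They report only what shows in the picture. A call takes as long as a camera call.
- regions_of(thing, picture): "mask" (480x640 bool, what is visible of it).
- spot_point(thing, picture): "point" ([x, y, z] in mm, in the coordinates of the camera as it stood for that picture, good to about 4 mm: a listed point, or the origin of a listed thing).
The state is a dict: "clock": time; "joints": joint angles; "qd": joint speeds; "effort": joint torques, N m; "eef_pos": TCP position; "eef_rot": TCP orientation; "wrist_force": force on the tool from outside, world axes, zero at the start; "moment": the same for the moment, N m; "finger_gap": finger opening in mm; "finger_force": force on a finger pad.
Only numpy, scipy, OpenCV 4.12 (cv2) and the standard library are available. Lean on these libraries where they do the work, as an engineer would, in place of code of your own. Each camera call takes 0.05 s, during which the arm holds its last target. There are 200 camera calls.

## Working session

There is one attempt and no reset: what is moved stays moved. The work goes in short steps, Python scripts to look and compute and a tool call to move; the robot and the scene stay as the last step left them, time stands still between calls to the robot, and variables do not carry over. Pictures are saved under pics/ and viewed, at most 10 in all, crops included, and the job is handed in when it is done.

Besides the shell and the picture viewer there is one more tool, called as name([rows], argument=value, ...), one row to a line, values as JSON. send_rows: Moves the arm, as the interface text tells. Its arguments: {"type":"object","properties":{"series":{"type":"array"},"squeeze":{"type":"number"}},"required":["series"]}

```bash
mkdir -p pics; cat > h.py <<'E'
import numpy as np, cv2
from cell import *
def w(pic,p):
    T=np.array(pic["camera_from_world"]); return (np.linalg.inv(T)@np.r_[p,1])[:3]
def px(pic,p):
    q=np.array(pic["camera_from_world"])@np.r_[p,1]; return pic["fx"]*q[0]/q[2]+pic["cx"],pic["fy"]*q[1]/q[2]+pic["cy"]
E
python3 - <<'E'
from h import *
s=read_state(); print(s["clock"],s["eef_pos"],s["eef_rot"],s["finger_gap"],grip_depth)
for n in ("top","scene"):
    p=camera(n); cv2.imwrite(f"pics/{n}0.png",p["color"])
    for t in ("unit","hub","tab","pin_top","round_die","dies","roller","spare_die","carton","cutters"):
        print(n,t,[(w(p,r["point"]).round().tolist(),round(r["confidence"],2)) for r in spot_point(t,p)[:3]])
E
```

```text
0.0 [ 191.51879017 -515.42435242  302.05688839] [-3.14042314e+00 -9.27962536e-05  3.55734479e-01] 94.23742467498595 78.39999999999999
top unit [([593.0, -10.0, 2.0], 0.88), ([510.0, -152.0, 3.0], 0.72), ([591.0, -7.0, 46.0], 0.5)]
top hub [([591.0, -9.0, 44.0], 0.77)]
top tab [([520.0, 32.0, 40.0], 0.59)]
top pin_top [([471.0, -10.0, 72.0], 0.56)]
top round_die [([629.0, -27.0, 48.0], 0.58), ([510.0, -155.0, 1.0], 0.34), ([591.0, -9.0, 45.0], 0.23)]
top dies []
top roller [([593.0, 152.0, -0.0], 0.59)]
top spare_die [([509.0, -151.0, 3.0], 0.6)]
top carton [([672.0, -210.0, -3.0], 0.8)]
top cutters [([617.0, 282.0, 2.0], 0.96)]
scene unit [([591.0, -7.0, 4.0], 0.96), ([473.0, -8.0, 74.0], 0.55)]
scene hub [([594.0, -4.0, 44.0], 0.96)]
scene tab [([523.0, 31.0, 46.0], 0.98)]
scene pin_top [([476.0, -9.0, 74.0], 0.47)]
scene round_die [([632.0, -30.0, 51.0], 0.71)]
scene dies [([475.0, -11.0, 75.0], 0.67), ([594.0, -6.0, 19.0], 0.55)]
scene roller [([597.0, 151.0, -1.0], 0.56), ([592.0, -6.0, 21.0], 0.4)]
scene spare_die [([503.0, -154.0, -2.0], 0.84)]
scene carton [([674.0, -204.0, 2.0], 0.56)]
scene cutters [([621.0, 283.0, 1.0], 0.91)]
```

View pics/top0.png

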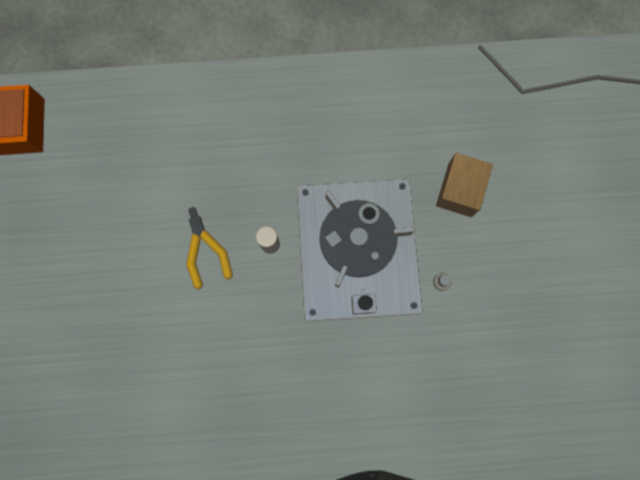

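View pics/scene0.png

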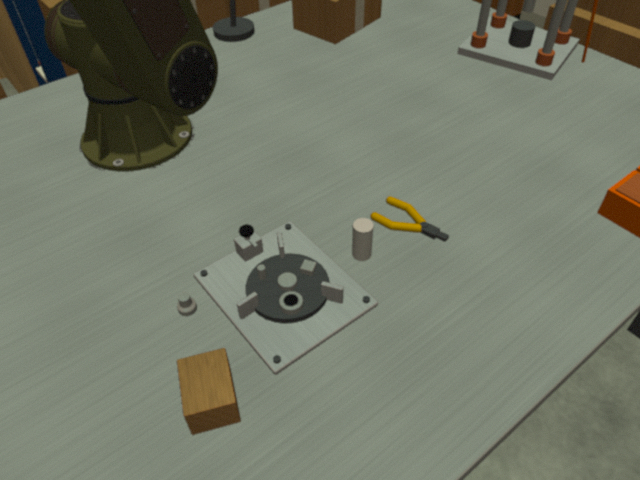

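The top view shows the turret at (359,237), the wide die at (369,213), the pin at (365,302) and the roller at (266,237). The scene view agrees. The die sits at about -28° from the hub, so I'll push the tab at about 32° clockwise by about 152°. That keeps the finger away from the pointer.

send_rows([
  [[32,40,0],8.5,1],
  [[32,40,0],8.5,1],
  [[32,40,0],8.5,1],
  [[32,40,0],8.5,1],
  [[32,40,0],8.5,1],
  [[32,40,0],8.5,1],
  [[32,40,0],8.5,1],
  [[32,40,0],8.5,1],
  [[32,40,0],8.5,1],
  [[32,40,0],8.5,1],
  [[32,40,0],8.5,1],
  [[32,40,0],8.5,1],
], squeeze=20)

```text
clock: 2.3
eef_pos: [567.4, -45.1, 302.8]
eef_rot: [3.141, 0.0, 2.142]
wrist_force: [0.9, -0.8, -0.4]
finger_gap: 2.2
finger_force: 0.0
```

```bash
python3 - <<'E'
from h import *
p=camera("top"); m=regions_of("unit",p)[0]["mask"].astype(np.uint8)
b=cv2.boxPoints(cv2.minAreaRect(cv2.findNonZero(m))); print(b)
T=np.linalg.inv(np.array(p["camera_from_world"]))
c=[]
for u,v in b:
    d=T[:3,:3]@[(u-p["cx"])/p["fx"],(v-p["cy"])/p["fy"],1]; o=T[:3,3]; c.append((o+d*(12-o[2])/d[2])[:2])
c=np.array(c); print(c.round(1),c.mean(0))
for i in range(4):
    e=c[(i+1)%4]-c[i]; print(np.linalg.norm(e),np.degrees(np.arctan2(e[1],e[0])))
s=read_state(); print(s["eef_pos"],np.degrees(s["eef_rot"]),s["finger_gap"],s["joints"])
E
```

```text
[[296.3547  184.2334 ]
 [366.91843 180.92572]
 [373.3138  317.3603 ]
 [302.7501  320.66797]]
[[703.2  96.3]
 [700.2 -34.9]
 [449.3 -24.2]
 [452.6 100.7]] [576.32076537  34.4890735 ]
131.25821869664875 -91.31898364529073
251.06084046499853 177.54269864794833
124.91941707527631 88.52516085199737
250.67513343025175 -1.0100370233648313
[568.42098967 -42.89494087 302.000809  ] [ 1.79987908e+02 -4.09516258e-02  1.22938342e+02] 0.45556971827512793 [-1.39777865e-01  3.45234433e-01  1.46282206e+00  6.97659245e-04
  1.33384523e+00 -7.14824184e-01]
```

send_rows([
  [[26,33,0],6,1],
  [[26,33,0],6,1],
  [[26,33,0],5,1],
  [[0,0,-40],0,1],
  [[0,0,-40],0,1],
  [[0,0,0],0,1],
  [[0,0,0],0,1],
])

```text
clock: 3.1
eef_pos: [644.5, 51.5, 223.7]
eef_rot: [-3.142, 0.0, 2.432]
wrist_force: [0.4, 0.1, 1.5]
finger_gap: 0.3
finger_force: 0.0
```

```bash
python3 - <<'E'
from h import *
p=camera("wrist"); cv2.imwrite("pics/w1.png",p["color"])
for t in ("hub","tab","pin_top","round_die","unit"):
    print(t,[(w(p,r["point"]).round().tolist(),round(r["confidence"],2)) for r in spot_point(t,p)[:2]])
print(px(p,[592.5,-7.5,46]))
E
```

```text
hub [([590.0, -5.0, 49.0], 0.74), ([592.0, -6.0, -4.0], 0.44)]
tab [([632.0, -28.0, 48.0], 0.71)]
pin_top [([475.0, -6.0, 70.0], 0.75)]
round_die [([631.0, -29.0, 47.0], 0.8)]
unit [([592.0, -6.0, 0.0], 0.96)]
(np.float64(219.50138322256663), np.float64(242.01598410132098))
```

View pics/w1.png

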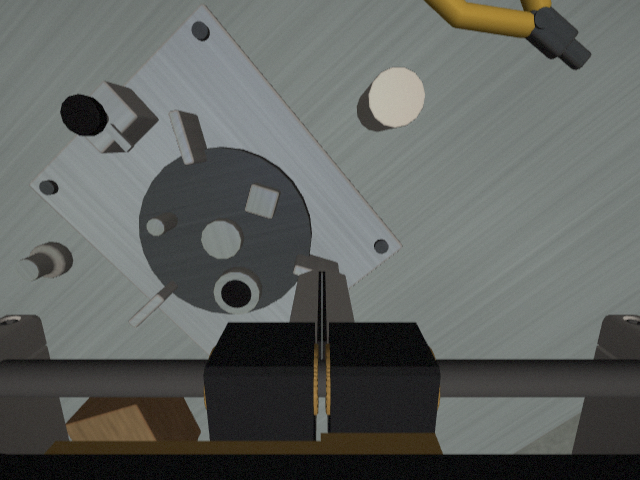

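Wrist view: hub at (221,240), wide die at (237,293), the next tab at about (300,265) and the closed fingers at (322,270). This matches the model.

send_rows([
  [[0,4,0],0,1],
  [[0,0,0],0,1],
  [[0,0,0],0,1],
])

```text
clock: 3.7
eef_pos: [644.4, 56.2, 222.7]
eef_rot: [3.142, 0.0, 2.433]
wrist_force: [0.3, 1.0, -0.0]
finger_gap: 0.5
finger_force: 0.0
```

send_rows([
  [[2,1,-28],0,1],
  [[0,0,-28],0,1],
  [[0,0,-28],0,1],
  [[0,0,0],0,1],
  [[0,0,0],0,1],
])

```text
clock: 4.2
eef_pos: [646.6, 57.0, 139.3]
eef_rot: [-3.142, -0.0, 2.433]
wrist_force: [-0.2, -0.4, 0.8]
finger_gap: 0.3
finger_force: 0.0
```

```bash
python3 - <<'E'
import numpy as np
P=lambda a:np.array([592+84*np.cos(np.radians(a)),-6.5+84*np.sin(np.radians(a))])
a=50.
for i in range(25):
    print(i,a-6,(P(a-6)-P(a)).round(1)); a-=6
E
```

```text
0 44.0 [ 6.4 -6. ]
1 38.0 [ 5.8 -6.6]
2 32.0 [ 5.  -7.2]
3 26.0 [ 4.3 -7.7]
4 20.0 [ 3.4 -8.1]
5 14.0 [ 2.6 -8.4]
6 8.0 [ 1.7 -8.6]
7 2.0 [ 0.8 -8.8]
8 -4.0 [-0.2 -8.8]
9 -10.0 [-1.1 -8.7]
10 -16.0 [-2.  -8.6]
11 -22.0 [-2.9 -8.3]
12 -28.0 [-3.7 -8. ]
13 -34.0 [-4.5 -7.5]
14 -40.0 [-5.3 -7. ]
15 -46.0 [-6.  -6.4]
16 -52.0 [-6.6 -5.8]
17 -58.0 [-7.2 -5. ]
18 -64.0 [-7.7 -4.3]
19 -70.0 [-8.1 -3.4]
20 -76.0 [-8.4 -2.6]
21 -82.0 [-8.6 -1.7]
22 -88.0 [-8.8 -0.8]
23 -94.0 [-8.8  0.2]
24 -100.0 [-8.7  1.1]
```

send_rows([
  [[6.4,-6,0],-6,1],
  [[5.8,-6.6,0],-6,1],
  [[5,-7.2,0],-6,1],
  [[4.3,-7.7,0],-6,1],
  [[3.4,-8.1,0],-6,1],
  [[2.6,-8.4,0],-6,1],
  [[1.7,-8.6,0],-6,1],
  [[0.8,-8.8,0],-6,1],
  [[-0.2,-8.8,0],-6,1],
  [[-1.1,-8.7,0],-6,1],
])

```text
clock: 5.2
eef_pos: [675.7, -21.9, 141.0]
eef_rot: [3.139, -0.001, 1.381]
wrist_force: [-0.8, 3.4, -0.7]
finger_gap: 0.5
finger_force: 1.3
```

```bash
python3 - <<'E'
from h import *
p=camera("wrist"); s=read_state();print(s["eef_pos"],s["wrist_force"])
q=camera("top")
for t in ("round_die","hub","tab"):
  for c in (p,q):
    print(t,[(w(c,r["point"]).round().tolist(),round(r["confidence"],2)) for r in spot_point(t,c)[:2]])
E
```

```text
[675.55998373 -23.20725154 140.95737944] [-0.64876368  1.48167211  0.02533603]
round_die [([600.0, -51.0, 51.0], 0.97)]
round_die []
hub [([588.0, -1.0, 47.0], 0.6)]
hub []
tab [([578.0, 69.0, 41.0], 0.61)]
tab [([578.0, 72.0, 41.0], 0.89)]
```

send_rows([
  [[-2,-8.6,0],-6,1],
  [[-2.9,-8.3,0],-6,1],
  [[-3.7,-8,0],-6,1],
  [[-4.5,-7.5,0],-6,1],
  [[-5.3,-7,0],-6,1],
  [[-6,-6.4,0],-6,1],
  [[-6.6,-5.8,0],-6,1],
  [[-7.2,-5,0],-6,1],
  [[-7.7,-4.3,0],-6,1],
  [[-8.1,-3.4,0],-6,1],
  [[-8.4,-2.6,0],-6,1],
])

```text
clock: 6.7
eef_pos: [612.9, -88.8, 139.1]
eef_rot: [3.141, -0.001, 0.23]
wrist_force: [3.1, -0.2, -0.4]
finger_gap: 0.0
finger_force: 1.4
```

send_rows([
  [[-8.6,-1.7,0],-6,1],
  [[-8.8,-0.8,0],-6,1],
  [[-8.8,0.2,0],-6,1],
  [[-8.7,1.1,0],-6,1],
  [[0,0,0],0,1],
  [[0,0,0],0,1],
])

```text
clock: 7.3
eef_pos: [578.1, -89.9, 138.9]
eef_rot: [-3.141, -0.0, -0.182]
wrist_force: [-0.5, 0.2, 0.1]
finger_gap: 1.1
finger_force: 0.0
```

```bash
python3 - <<'E'
from h import *
p=camera("wrist"); cv2.imwrite("pics/w2.png",p["color"]); s=read_state();print(s["eef_pos"],np.degrees(s["eef_rot"]),s["wrist_force"])
q=camera("scene")
for t in ("round_die","hub","tab","pin_top"):
  for c in (p,q):
    print(t,[(w(c,r["point"]).round().tolist(),round(r["confidence"],2)) for r in spot_point(t,c)[:2]])
E
```

```text
[578.1366547  -89.89358701 138.77087003] [-1.79993876e+02 -8.07849150e-03 -1.04166941e+01] [-0.10801561  0.8275857  -0.73141176]
round_die [([549.0, -14.0, 48.0], 0.81)]
round_die [([543.0, -14.0, 50.0], 0.91)]
hub []
hub [([595.0, -5.0, 43.0], 0.61)]
tab [([668.0, 9.0, 44.0], 0.67)]
tab [([670.0, 11.0, 44.0], 0.62)]
pin_top [([669.0, 10.0, 43.0], 0.55)]
pin_top []
```

View pics/w2.png

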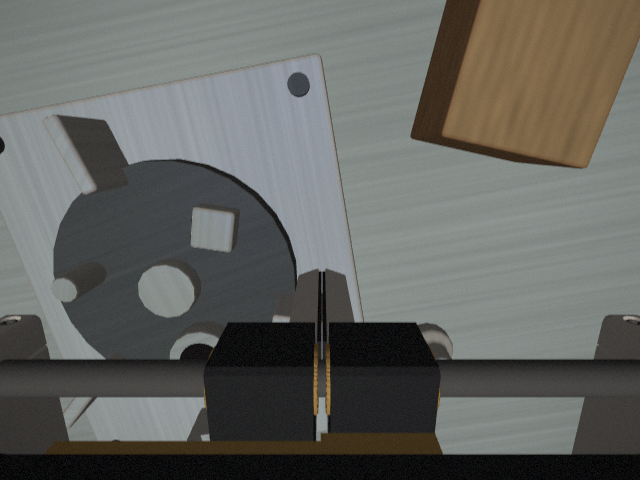

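The wide die is about 11° short of the pointer. The opposite tab, shown at (85,155), reads about 12° and the die about 9°. I'll finish with 11–12°.

send_rows([
  [[-5.4,1.2,0],-4,1],
  [[-5.3,1.6,0],-4,1],
  [[-5.2,2,0],-3.5,1],
  [[0,0,0],0,1],
  [[0,0,0],0,1],
])

```text
clock: 8.3
eef_pos: [562.1, -85.3, 138.8]
eef_rot: [-3.141, -0.0, -0.384]
wrist_force: [0.1, -1.5, -0.1]
finger_gap: 1.2
finger_force: 0.2
```

send_rows([
  [[10,-2,0],0,1],
  [[5,0,30],0,1],
  [[0,0,40],0,1],
  [[0,0,40],0,1],
  [[0,-40,50],0,1],
  [[0,-40,50],0,1],
  [[0,0,0],0,1],
  [[0,0,0],0,1],
])

```text
clock: 9.1
eef_pos: [576.9, -150.1, 326.9]
eef_rot: [-3.141, -0.001, -0.386]
wrist_force: [1.0, 0.5, -0.5]
finger_gap: 0.7
finger_force: 0.0
```

```bash
python3 - <<'E'
from h import *
p=camera("top"); q=camera("scene"); cv2.imwrite("pics/s3.png",q["color"]); cv2.imwrite("pics/t3.png",cv2.resize(p["color"][150:340,250:450],None,fx=3,fy=3)); s=read_state();print(s["eef_pos"],np.degrees(s["eef_rot"]),s["wrist_force"])
for t in ("round_die","hub","tab","pin_top"):
  for c in (p,q):
    print(t,[(w(c,r["point"]).round().tolist(),round(r["confidence"],2)) for r in spot_point(t,c)[:2]])
E
```

```text
[ 576.77314643 -149.09351419  325.28918382] [-1.79999822e+02  1.35414053e-01 -2.20465652e+01] [-0.21735373  0.83933737 -0.37961895]
round_die [([544.0, -6.0, 46.0], 0.59), ([593.0, 154.0, -3.0], 0.34)]
round_die [([546.0, -9.0, 51.0], 0.66), ([470.0, -9.0, 74.0], 0.47)]
hub [([593.0, -8.0, 45.0], 0.83), ([596.0, 155.0, -1.0], 0.44)]
hub [([597.0, -5.0, 42.0], 0.59), ([548.0, -7.0, 49.0], 0.16)]
tab [([666.0, -4.0, 43.0], 0.95)]
tab [([672.0, -7.0, 47.0], 0.84), ([590.0, -7.0, 1.0], 0.52)]
pin_top [([476.0, -10.0, 69.0], 0.71)]
pin_top [([472.0, -10.0, 74.0], 0.62)]
```

View pics/t3.png

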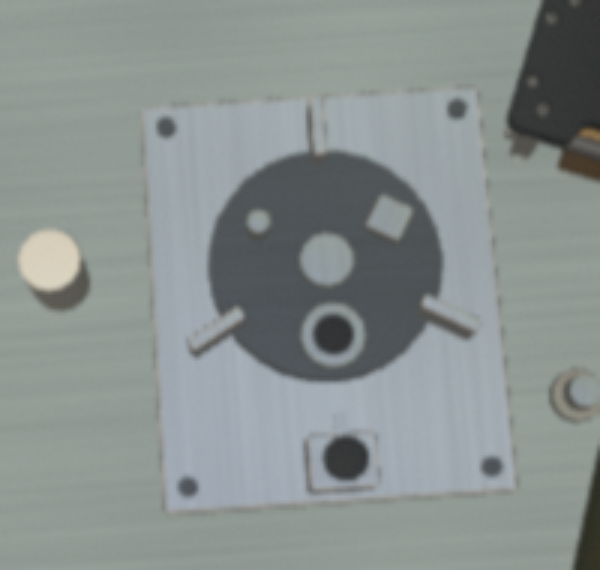

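The crop shows tab (318,125), hub (327,258), die (333,333) and pin (346,457) on one line, parallel to the plate's axis. The die is at the pointer, so I'll go over the pin.

send_rows([
  [[-26,35,0],0,1],
  [[-26,35,0],0,1],
  [[-26,35,0],0,1],
  [[-25,35.5,0],0,1],
  [[0,0,-45],0,1],
  [[0,0,-45],0,1],
  [[0,0,-40],0,1],
  [[0,0,0],0,1],
  [[0,0,0],0,1],
])

```text
clock: 10.5
eef_pos: [474.3, -9.2, 197.8]
eef_rot: [3.142, 0.0, -0.386]
wrist_force: [-0.9, 0.0, 0.0]
finger_gap: 0.7
finger_force: 0.0
```

send_rows([
  [[0,0,-10],0,1],
  [[0,0,-10],0,1],
  [[0,0,-7],0,1],
  [[0,0,-3],0,1],
  [[0,0,-3],0,1],
  [[0,0,-3],0,1],
  [[0,0,0],0,1],
])

```text
clock: 11.2
eef_pos: [473.9, -9.2, 160.5]
eef_rot: [-3.142, 0.0, -0.386]
wrist_force: [0.5, -0.2, 0.8]
finger_gap: 0.7
finger_force: 0.0
```

send_rows([
  [[0,0,-2],0,1],
  [[0,0,-1],0,1],
])

```text
clock: 11.4
eef_pos: [474.0, -9.2, 157.8]
eef_rot: [-3.141, -0.0, -0.386]
wrist_force: [-1.6, -0.3, 3.3]
finger_gap: 0.6
finger_force: 1.8
```

send_rows([
  [[0,0,-1],0,1],
  [[0,0,-1],0,1],
])

```text
clock: 11.6
eef_pos: [474.1, -9.2, 156.2]
eef_rot: [-3.141, -0.001, -0.386]
wrist_force: [-7.0, -0.6, 21.5]
finger_gap: 0.4
finger_force: 10.7
```

send_rows([
  [[0,0,-0.5],0,1],
  [[0,0,0],0,1],
  [[0,0,0],0,1],
])

```text
clock: 11.9
eef_pos: [474.1, -9.2, 156.3]
eef_rot: [-3.141, -0.001, -0.386]
wrist_force: [-7.0, 0.5, 18.0]
finger_gap: 0.2
finger_force: 9.0
```

send_rows([
  [[0,0,10],0,1],
  [[0,0,40],0,1],
  [[0,0,50],0,1],
  [[0,0,50],0,1],
  [[-40,-50,0],0,1],
  [[0,-50,0],0,1],
  [[0,-50,0],0,1],
  [[0,-50,0],0,1],
  [[0,0,0],0,1],
  [[0,0,0],0,1],
])

```text
clock: 12.9
eef_pos: [442.4, -198.8, 305.0]
eef_rot: [-3.141, 0.001, -0.388]
wrist_force: [-0.5, -0.1, -0.8]
finger_gap: 0.2
finger_force: 0.0
```

```bash
python3 - <<'E'
from h import *
p=camera("top"); q=camera("scene"); cv2.imwrite("pics/s4.png",cv2.resize(q["color"][200:380,180:400],None,fx=3,fy=3)); s=read_state();print(s["eef_pos"],s["wrist_force"])
for t in ("round_die","tab","pin_top"):
  for c in (p,q):
    print(t,[(w(c,r["point"]).round().tolist(),round(r["confidence"],2)) for r in spot_point(t,c)[:2]])
E
```

```text
[ 442.70705338 -197.37789959  305.20248776] [-0.2011159  -0.12142918 -0.55858438]
round_die [([545.0, -11.0, 47.0], 0.59)]
round_die [([542.0, -6.0, 47.0], 0.96)]
tab [([669.0, -3.0, 43.0], 0.93)]
tab [([672.0, -6.0, 49.0], 0.76), ([597.0, 152.0, -4.0], 0.43)]
pin_top [([472.0, -8.0, 57.0], 0.63), ([508.0, -152.0, 3.0], 0.42)]
pin_top [([547.0, -6.0, 48.0], 0.7), ([621.0, 281.0, 1.0], 0.6)]
```

View pics/s4.png

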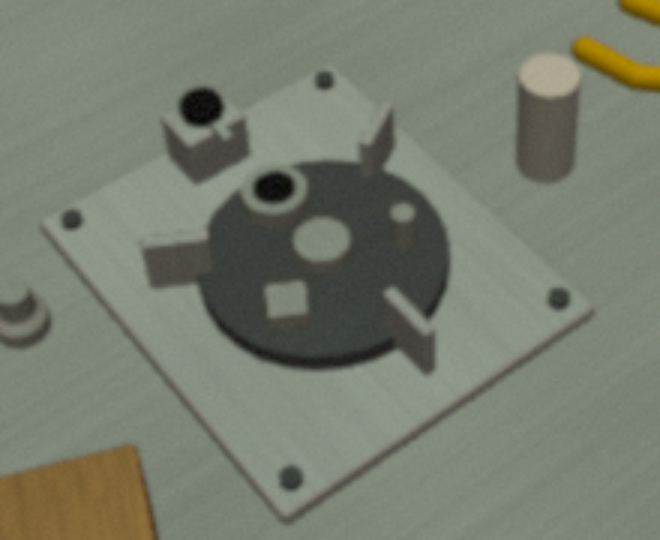

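The crop shows the pin head at (202,105) sitting close to the block, with its top at about 57 mm (59 means fully down). The die at (274,187) is in line with the pointer and the arm is clear.

```bash
python3 -c "
from cell import *
print(sign_off())"
```

```text
the job is handed in; nothing more can be done
None
```

I turned the wide round die to the pointer, pressed the index pin fully down (top measured at about 57 mm, where 59 mm means fully down), moved the arm clear and handed the job in; no verdict came back.

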